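Take the rock out of a levelling table

ROBOT

A 6-joint arm with a two-finger parallel gripper is mounted at the origin on the work surface. World frame = base frame: x ahead of the robot, y to its left, z up, the work surface at z = 0. Lengths are in m, angles in rad, forces in N, time in s.
With the tool pointing down it reaches from about 0.35 to 0.775 m from the base axis. Payload 7.3 kg.
Tool frame: the origin (TCP) lies between the finger pads; the fingertips stand robot.tcp_to_tips ahead of it and the grasp point (between the pads) lies 2 mm behind it (robot.tcp_to_tips is the distance from the TCP to the fingertips, in m); y points along the fingers, x is the direction in which the jaws open and shut, and the axes are right-handed (so a half turn about y gives the same grasp; the last joint's range is limited). The gripper opens to 92 mm and grips with 3 to 60 N. Pads are 19 mm wide; open, the fingers measure 130 mm over their backs; the gripper's body (75 mm by 190 mm) begins 47 mm behind the grasp point.
Start: joints at [0.973, 0.342, 1.524, -0, 1.275, -0.146], TCP at [0.229, 0.472, 0.212] pointing down, gripper open.
Joint ranges: [-2.53, 2.53], [-0.77, 2.02], [0.04, 2.7], [-1, 4.14], [0.28, 2.66], [-3.11, 3.11]. Speed limits (rad/s): [2.57, 2.57, 3.14, 3.14, 3.14, 3.14].

INTERFACE

Orientations are given as [roll, pitch, yaw] about the fixed x, y, z axes, in that order (R = Rz(yaw) Ry(pitch) Rx(roll)).
In Python, from cell import status, read_camera, get_calibration, robot gives the robot as it stands.
- The arm moves only by the shell command python3 -m creep 'ROWS' [FORCE]. ROWS is JSON, a list of rows, each an object of numbers: "dx", "dy", "dz": the shift along the tool's x, y, z in m; "rx", "ry", "rz": the turn, a rotation vector about the tool's x, y, z in rad; "gripper": the opening, from 0 (shut) to 1 (fully open). A call has 1 to 20 rows; each row is the pose to reach, as a shift and turn from the pose commanded when the call began, along the tool's axes at that moment; what a row does not reach only later rows make up. A row lasts 1/8 s, in which the tool goes at most 62.5 mm and 10.7 degrees, less where a joint would pass 70% of its speed; a pose out of reach is approached as far as the arm can. A call with a gripper value outside its range is refused whole. The fingers move at their own pace and stop on an object; FORCE is the grip in N (left out, the last holds). Time passes only in rows, so rows that repeat a pose let the fingers close. It gives the time, the measured TCP pose, the force and the opening at its end, in the units of the state.
- status.observe(): the state, without advancing time (a new reading comes with each control period).
- read_camera(name): name is "side" or "top"; returns (picture, depth): 384x512x3 uint8, red, green, blue; 384x512 float32, m along the optical axis (not along the pixel's ray), 0 where there is no reading.
- get_calibration(name): a dict with "fx", "fy", "cx", "cy" (pixels), "xyz" and "rotation" of the camera in the world. Camera axes: x right, y down, z forward; pixel columns grow to the right and rows downward; lengths in m; the calibration is good to about 2 mm. A picture is of the moment at which its call begins. get_calibration takes no time and is no camera call.
- robot.hand_in(): hands the job in, once; it reports no verdict.
The state is a dict: "time": time; "qpos": joint angles; "qvel": joint speeds; "joint_efforts": joint torques, N m; "tool_pos": TCP position; "tool_rot": TCP orientation; "contact_force": force on the tool from outside, world axes, zero at the start; "torque": the same for the moment, N m; "opening": finger opening in m.
Only numpy, scipy, OpenCV 4.12 (cv2) and the standard library are available. Lean on these libraries where they do the work, as an engineer would, in place of code of your own. Each camera call takes 0.05 s, during which the arm holds its last target.

TASK

The lab's levelling table rocks because its foot diagonally opposite the bull's-eye level hangs clear of the bench: turn that corner's screw down by its knob, by feel, until the foot bears and all four feet share the weight with the table level. Then press down lightly with closed fingers on the plate beside that knob (about 5 to 15 N, for half a second) to check that the corner no longer gives, and let go. Handle it gently, leave the table where it stands, and do not disturb the things around it.

Things in the scene. Friction and masses are not known exactly. Their poses are not given: they have to be found in the camera images.
- leveller: Levelling table: aluminium plate 220 x 220 x 10 mm, 2.3 kg in all, loose on the flat bench (z = 0), at any yaw. Origin at bench height under the plate's centre, z up; top face 46 mm above it. Four screws at 88 mm along +-x and +-y: corner a at +x+y, b -x+y, c -x-y, d +x-y. Brass bull's-eye level, 52 mm across, 18 mm high, at 54 mm in -x and -y, near c; steel stop bars 14 mm high along the -x and -y edges.
- knob_a_mid (a point): Middle of the black knob of screw a, opposite the bull's-eye level; its foot hangs 0.5 to 5 mm clear. All knobs: 27 mm round, 24 mm high, axis upright, with a raised knurled band, 34 mm across and 9 mm high, around the middle to grip; point on the axis at mid height. Undersides: this one about 18 mm above the plate, others 16. Its rubber foot is fitted higher or lower on its screw, so the knob's height does not tell the gap. The plate beside a is bare.
- knob_b_mid (a point): Middle of the same kind of knob at corner b; its foot stands on the bench. All screws: clockwise from above moves knob, screw and foot together down through the plate, 6 mm a turn (0.95 mm a radian), against a thread friction of about 0.06 N m; they stay where left. Follow the knob down while turning it.
- knob_c_mid (a point): Middle of the same kind of knob at corner c, beside the bull's-eye level; its foot stands on the bench. Once a foot bears on the bench its knob stops going down and, turned further, lifts its corner of the plate instead: a hand still following down feels the push rise. Until foot a bears, some 3.5 N of push down at knob a tips the table over the line b-d; so can a sideways push or wrench on the knob. Rest it on b, c, d again to feel for the bench.
- knob_d_mid (a point): Middle of the same kind of knob at corner d; its foot stands on the bench. Feet (foot_a to foot_d): domed black rubber, 26 mm across, each giving 1 mm for 14 N. Past first touch each radian of a screw puts about 3.3 N more on its foot and the one diagonally opposite and takes as much off the other two: a quarter turn past first touch shares the weight well, a half turn is too much.
- tube_rack: Bystander: cream plastic test-tube rack, 80 x 206 x 72 mm, with stoppered tubes up to 110 mm high. Origin at the centre of its underside.
- cup: Bystander: white cup, 72 mm across, 75 mm high. Origin at the centre of its underside.
- reagent: Bystander: brown reagent bottle, 60 mm across, 130 mm high. Origin at the centre of its underside.
- spatula: Bystander: flat steel laboratory spatula, 170 mm long, 4 mm thick, lying on the bench along its x. Origin on the bench near its middle.

How it is judged:
On the way, in this order (a step that is already met when the one before it is completed fails the run):
1. all four feet carry at least 2 N each with the gripper off the table (contact force between each of foot_a_c0, foot_b_c0, foot_c_c0, foot_d_c0 and anything else above 2 N and contact force between the fingers and leveller below 0.1 N), for 0.2 s.
2. the fingers press on the plate within 80 mm of knob a with more than 4 N, and all four feet stay on the bench (contact force between the fingers and leveller_c0 above 4 N and horizontal distance between the grasp point and knob_a_mid below 0.08 m and contact force between each of foot_a_c0, foot_b_c0, foot_c_c0, foot_d_c0 and anything else above 0.5 N), for 0.3 s.
At the end, for the whole second after the job is handed in: The table stands still on the bench, level to within 1 degree, untouched, with at least 2 N on each of its four feet (about a tenth of its weight) (all of step 1 and angle between leveller's own z axis and vertical below 0.0175 rad and linear speed of leveller below 0.01 m/s).
It fails at once if a foot is loaded with more than 32 N (leaning on the table) (contact force between any of foot_a_c0, foot_b_c0, foot_c_c0, foot_d_c0 and anything else above 32 N).
It fails at once if the table is shoved more than 25 mm (distance of leveller from where it was at the start of the episode above 0.025 m).
It fails at once if a thing standing by is moved more than 15 mm (distance of any of tube_rack, cup, reagent, spatula from where it was at the start of the episode above 0.015 m).
It also fails if it takes over 72 s, if anything falls off the work surface, if the arm or the gripper's body presses on something with over 40 N, if the wrist force passes 120 N, or if a joint passes its speed limit or range.

## Working session

There is one attempt and no reset: what is moved stays moved. The work goes in short steps, Python scripts to look and compute and a shell command to move; the robot and the scene stay as the last step left them, time stands still between calls to the robot, and variables do not carry over. Pictures are saved under pics/ and viewed, and the job is handed in when it is done.

```bash
ls; mkdir -p pics; python3 - <<'E'
from cell import status, read_camera, get_calibration, robot
import cv2,numpy as np
print(robot.tcp_to_tips)
s=status.observe()
for k,v in s.items(): print(k,np.round(v,4))
for n in ("side","top"):
    p,d=read_camera(n); cv2.imwrite(f"pics/{n}0.png",p[:,:,::-1]); np.save(f"pics/{n}0.npy",d); print(n,get_calibration(n))
E
```

```text
pics
0.017
time 0.0
qpos [ 0.973   0.3427  1.525  -0.      1.2754 -0.146 ]
qvel [ 0.0021 -0.0001  0.0013  0.     -0.0019  0.0005]
joint_efforts [ 2.00000e-03 -4.31251e+01 -2.44217e+01  7.20000e-02  5.60000e-02
 -2.00000e-04]
tool_pos [0.2289 0.472  0.2117]
tool_rot [-1.5706e+00  1.5000e-03  1.1190e+00]
contact_force [-1.0198 -0.3531  0.2313]
torque [ 0.0068  0.0142 -0.0431]
opening 0.0917
side {'fx': 495.9597063279869, 'fy': 495.9597063279869, 'cx': 250.34600372688274, 'cy': 196.78870011672373, 'xyz': array([0.17121979, 1.13763407, 1.10851209]), 'rotation': array([-2.30671954, -0.01212739, -2.81067135])}
top {'fx': 372.3719870751852, 'fy': 372.3719870751852, 'cx': 251.67394242714255, 'cy': 196.36374810143852, 'xyz': array([0.45856344, 0.02827937, 1.36123534]), 'rotation': array([-3.09238443, -0.01199984, -1.55807702])}
```

View pics/top0.png

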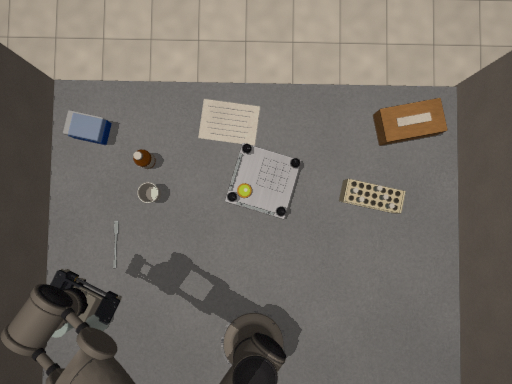

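View pics/side0.png

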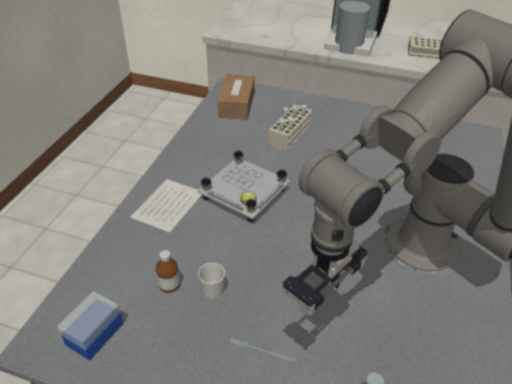

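```bash
cat > h.py <<'E'
import numpy as np
from scipy.spatial.transform import Rotation as R
from cell import get_calibration
def cam(n):
    c=get_calibration(n); return c,R.from_euler('xyz',c['rotation']).as_matrix(),np.array(c['xyz'])
def atz(n,u,v,z):
    c,M,t=cam(n); r=M@np.array([(u-c['cx'])/c['fx'],(v-c['cy'])/c['fy'],1]); return t+r*(z-t[2])/r[2]
def dep(n,u,v,d):
    c,M,t=cam(n); return t+M@np.array([(u-c['cx'])/c['fx'],(v-c['cy'])/c['fy'],1])*d
def proj(n,p):
    c,M,t=cam(n); q=M.T@(np.array(p)-t); return c['fx']*q[0]/q[2]+c['cx'],c['fy']*q[1]/q[2]+c['cy']
E
python3 - <<'E'
import cv2
a=cv2.imread('pics/top0.png')[130:230,215:315]; cv2.imwrite('pics/topc.png',cv2.resize(a,None,fx=6,fy=6,interpolation=cv2.INTER_CUBIC))
a=cv2.imread('pics/side0.png')[140:230,190:300]; cv2.imwrite('pics/sidec.png',cv2.resize(a,None,fx=6,fy=6,interpolation=cv2.INTER_CUBIC))
E
```

```text
(no output)
```

View pics/topc.png

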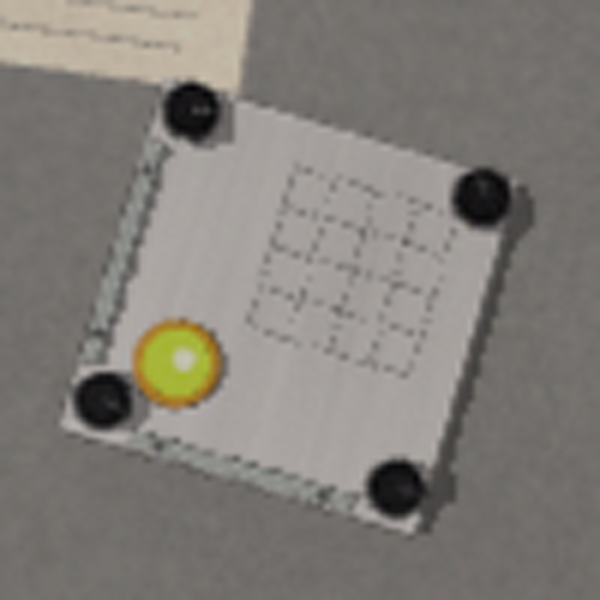

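View pics/sidec.png

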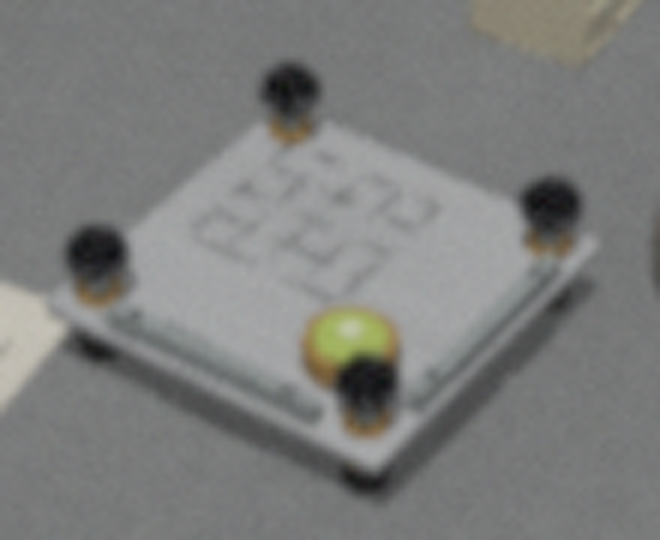

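```bash
python3 - <<'E'
from h import *
import cv2
P=dict(a=(482,197),b=(191,110),c=(103,401),d=(397,488))
W={}
for k,(U,V) in P.items():
    u,v=(U+.5)/6-.5+215,(V+.5)/6-.5+130
    W[k]=atz('top',u,v,.082); print(k,u,v,W[k].round(4))
cen=sum(W.values())/4; print(cen)
yaw=[np.arctan2(*(W[p]-W[q])[1::-1]) for p,q in (('a','b'),('d','c'))]+[np.arctan2(*(W[p]-W[q])[1::-1])-np.pi/2 for p,q in (('a','d'),('b','c'))]
print(yaw,[np.linalg.norm(W[p]-W[q]) for p,q in ('ab','bc','cd','da')])
S=dict(a=(291,92),b=(97,252),c=(367,388),d=(551,208))
for k,(U,V) in S.items():
    print(k,atz('side',(U+.5)/6-.5+190,(V+.5)/6-.5+140,.078).round(4))
E
```

```text
a 294.9166666666667 162.41666666666666 [ 0.6413 -0.1344  0.082 ]
b 246.41666666666666 147.91666666666666 [0.6894 0.0341 0.082 ]
c 231.75 196.41666666666669 [0.5207 0.0822 0.082 ]
d 280.75 210.91666666666669 [ 0.473  -0.0868  0.082 ]
[ 0.58110718 -0.02623466  0.082     ]
[np.float64(-1.8486734038395576), np.float64(-1.8455141620335407), np.float64(-1.8462582741973121), np.float64(-1.8487869892949178)] [np.float64(0.17518024340984695), np.float64(0.17547110229815743), np.float64(0.17562349708426), np.float64(0.17491677512658133)]
a [ 0.6377 -0.1298  0.078 ]
b [0.687 0.037 0.078]
c [0.517  0.0889 0.078 ]
d [ 0.4693 -0.0805  0.078 ]
```

```bash
R='x'; python3 -m creep '[{"dx":-0.364,"dz":-0.633,"ry":-1.46,"gripper":1},{"dx":-0.364,"dz":-0.633,"ry":-1.46},{"dx":-0.364,"dz":-0.633,"ry":-1.46},{"dx":-0.364,"dz":-0.633,"ry":-1.46},{"dx":-0.364,"dz":-0.633,"ry":-1.46},{"dx":-0.364,"dz":-0.633,"ry":-1.46},{"dx":-0.364,"dz":-0.633,"ry":-1.46},{"dx":-0.364,"dz":-0.633,"ry":-1.46},{"dx":-0.364,"dz":-0.633,"ry":-1.46},{"dx":-0.364,"dz":-0.633,"ry":-1.46},{"dx":-0.364,"dz":-0.633,"ry":-1.46},{"dx":-0.364,"dz":-0.633,"ry":-1.46},{"dx":-0.364,"dz":-0.633,"ry":-1.46},{"dx":-0.364,"dz":-0.633,"ry":-1.46},{"dx":-0.364,"dz":-0.633,"ry":-1.46},{"dx":-0.364,"dz":-0.633,"ry":-1.46},{"dx":-0.364,"dz":-0.633,"ry":-1.46}]' 5
python3 - <<'E'
from cell import *
from h import *
s=status.observe(); print(s['qpos'].round(3) if hasattr(s['qpos'],'round') else s['qpos'],s['tool_pos'],s['tool_rot'],s['contact_force'],s['time'])
E
```

```text
[ 0.973  0.343  1.525 -0.     1.275 -0.146] [0.22897032 0.47200672 0.21170678] [-1.57062903e+00  1.35341023e-03  1.11902083e+00] [ 0.01913738 -0.23165632 -0.36744574] 0.1invalid input at $[0]: expected keys dx, dy, dz, rx, ry, rz, gripper
```

```bash
python3 -m creep '[{"dx":-0.364,"dy":0,"dz":-0.633,"rx":0,"ry":-1.46,"rz":0,"gripper":1},{"dx":-0.364,"dy":0,"dz":-0.633,"rx":0,"ry":-1.46,"rz":0,"gripper":1},{"dx":-0.364,"dy":0,"dz":-0.633,"rx":0,"ry":-1.46,"rz":0,"gripper":1},{"dx":-0.364,"dy":0,"dz":-0.633,"rx":0,"ry":-1.46,"rz":0,"gripper":1},{"dx":-0.364,"dy":0,"dz":-0.633,"rx":0,"ry":-1.46,"rz":0,"gripper":1},{"dx":-0.364,"dy":0,"dz":-0.633,"rx":0,"ry":-1.46,"rz":0,"gripper":1},{"dx":-0.364,"dy":0,"dz":-0.633,"rx":0,"ry":-1.46,"rz":0,"gripper":1},{"dx":-0.364,"dy":0,"dz":-0.633,"rx":0,"ry":-1.46,"rz":0,"gripper":1},{"dx":-0.364,"dy":0,"dz":-0.633,"rx":0,"ry":-1.46,"rz":0,"gripper":1},{"dx":-0.364,"dy":0,"dz":-0.633,"rx":0,"ry":-1.46,"rz":0,"gripper":1},{"dx":-0.364,"dy":0,"dz":-0.633,"rx":0,"ry":-1.46,"rz":0,"gripper":1},{"dx":-0.364,"dy":0,"dz":-0.633,"rx":0,"ry":-1.46,"rz":0,"gripper":1},{"dx":-0.364,"dy":0,"dz":-0.633,"rx":0,"ry":-1.46,"rz":0,"gripper":1},{"dx":-0.364,"dy":0,"dz":-0.633,"rx":0,"ry":-1.46,"rz":0,"gripper":1},{"dx":-0.364,"dy":0,"dz":-0.633,"rx":0,"ry":-1.46,"rz":0,"gripper":1},{"dx":-0.364,"dy":0,"dz":-0.633,"rx":0,"ry":-1.46,"rz":0,"gripper":1},{"dx":-0.364,"dy":0,"dz":-0.633,"rx":0,"ry":-1.46,"rz":0,"gripper":1}]' 5
cat > st.py <<'E'
from cell import *
import numpy as np
s=status.observe()
for k in ('time','qpos','tool_pos','tool_rot','contact_force','torque','opening'): print(k,np.round(s[k],4))
E
python3 st.py
```

```text
time: 2.22
tool_pos: [0.6396, -0.1303, 0.2129]
tool_rot: [-1.571, 0.0, 2.58]
contact_force: [0.7, 0.2, 0.6]
opening: 0.0919
time 2.225
qpos [-3.1840e-01  5.8360e-01  1.1298e+00  2.0000e-04  1.4277e+00 -2.8989e+00]
tool_pos [ 0.6396 -0.1303  0.2129]
tool_rot [-1.5711e+00  5.0000e-04  2.5804e+00]
contact_force [0.691  0.222  0.6371]
torque [0.0992 0.0477 0.0016]
opening 0.0919
```

```bash
python3 -m creep '[{"dx":0,"dy":0.04,"dz":0,"rx":0,"ry":0,"rz":0,"gripper":1},{"dx":0,"dy":0.08,"dz":0,"rx":0,"ry":0,"rz":0,"gripper":1},{"dx":0,"dy":0.08,"dz":0,"rx":0,"ry":0,"rz":0,"gripper":1}]' 5
python3 - <<'E'
from h import *
from cell import *
import cv2
print(status.observe()['tool_pos'])
for n,sl in (('side',(slice(90,220),slice(170,330))),('top',(slice(90,220),slice(215,375)))):
    p,d=read_camera(n); np.save(f'pics/{n}1.npy',d); cv2.imwrite(f'pics/{n}1.png',cv2.resize(p[:,:,::-1][sl],None,fx=5,fy=5,interpolation=cv2.INTER_CUBIC)[:600])
E
```

```text
time: 2.6
tool_pos: [0.6377, -0.1302, 0.1295]
tool_rot: [-1.569, -0.007, 2.58]
contact_force: [-0.4, -0.1, -0.2]
opening: 0.092
[ 0.63766559 -0.13021019  0.12950369]
```

View pics/side1.png

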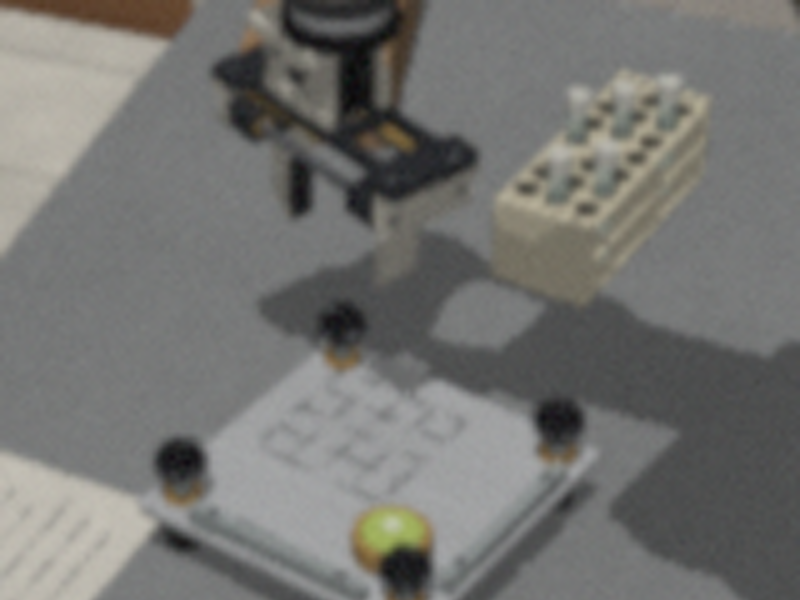

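View pics/top1.png

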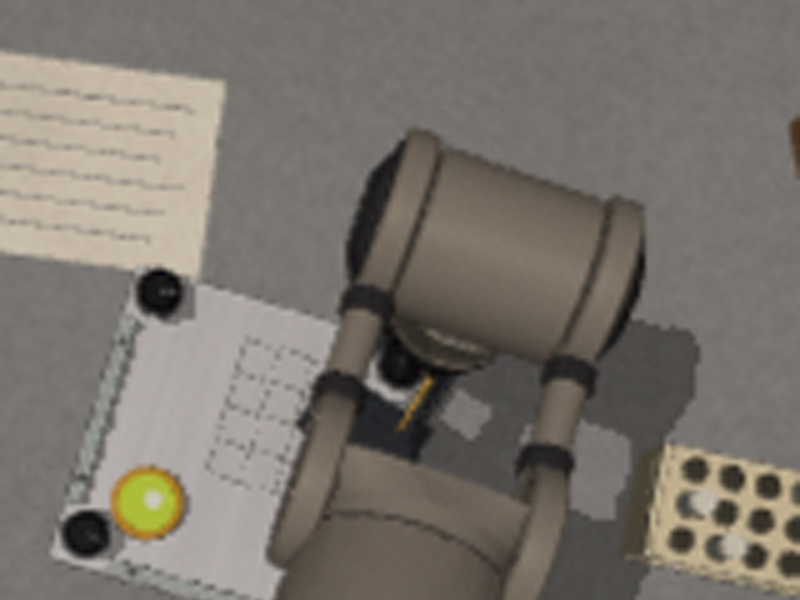

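```bash
python3 - <<'E'
from h import *
f=lambda U,V:((U+.5)/5-.5+170,(V+.5)/5-.5+90)
print('mid',atz('side',*f(345,246),.1125))
print('near',atz('side',*f(395,280),.1125),atz('side',*f(295,212),.1125))
for z in (.074,.076,.078,.08):print(z,atz('side',*f(342,328),z))
print([ (5*(a-b)) for a,b in zip(proj('side',(.6385,-.133,.0885)),(170,90))],[ (5*(a-b)) for a,b in zip(proj('side',(.6385,-.133,.046)),(170,90))])
d=np.load('pics/side0.npy')
u,v=(291+.5)/6-.5+190,(92+.5)/6-.5+140
print(d[int(v)-3:int(v)+4,int(u)-2:int(u)+4].round(4))
for V in range(int(v)-4,int(v)+6): print(V,dep('side',int(round(u)),V,d[V,int(round(u))]).round(4))
E
```

```text
mid [ 0.65151038 -0.17340362  0.1125    ]
near [ 0.60636803 -0.14800371  0.1125    ] [ 0.6982101  -0.19967979  0.1125    ]
0.074 [ 0.63922168 -0.1331402   0.074     ]
0.076 [ 0.6383169  -0.13068344  0.076     ]
0.078 [ 0.63741212 -0.12822668  0.078     ]
0.08 [ 0.63650735 -0.12576992  0.08      ]
[np.float64(340.828497239342), np.float64(309.34740956281007)] [np.float64(341.09609181195765), np.float64(358.59525094488856)]
[[1.6971 1.6907 1.6835 1.6926 1.687  1.6925]
 [1.6868 1.6911 1.6879 1.6903 1.6814 1.682 ]
 [1.6859 1.68   1.6833 1.6811 1.6788 1.6868]
 [1.6816 1.6846 1.6807 1.6841 1.6784 1.6863]
 [1.6882 1.6889 1.6785 1.6781 1.6948 1.6874]
 [1.6782 1.6814 1.682  1.6855 1.6733 1.6893]
 [1.6824 1.6901 1.6812 1.6845 1.6906 1.6929]]
150 [ 0.6415 -0.1397  0.0909]
151 [ 0.6386 -0.1316  0.0932]
152 [ 0.639  -0.1327  0.088 ]
153 [ 0.6369 -0.1271  0.0883]
154 [ 0.6355 -0.123   0.0874]
155 [ 0.6341 -0.1192  0.0862]
156 [ 0.6343 -0.1197  0.0815]
157 [ 0.6333 -0.117   0.0795]
158 [ 0.6335 -0.1174  0.0749]
159 [ 0.6362 -0.1246  0.0646]
```

```bash
python3 - <<'E'
from h import *
import cv2
im=cv2.imread('pics/side1.png')
t=np.array([.6377,-.1302,.1295]); x=np.array([-.847,.532,0]);z=np.array([-.532,-.847,0])
for o in (.046,.065,-.046,-.065):
  for h in (-.017,.047):
    for w in (-.0095,.0095):
      u,v=proj('side',t+o*x+w*z+np.array([0,0,h])); cv2.circle(im,(int((u-170+.5)*5),int((v-90+.5)*5)),4,(0,0,255) if h<0 else (0,255,0),-1)
u,v=proj('side',t);cv2.circle(im,(int((u-170+.5)*5),int((v-90+.5)*5)),4,(255,0,0),-1)
cv2.imwrite('pics/side1o.png',im[0:450])
E
```

```text
(no output)
```

View pics/side1o.png

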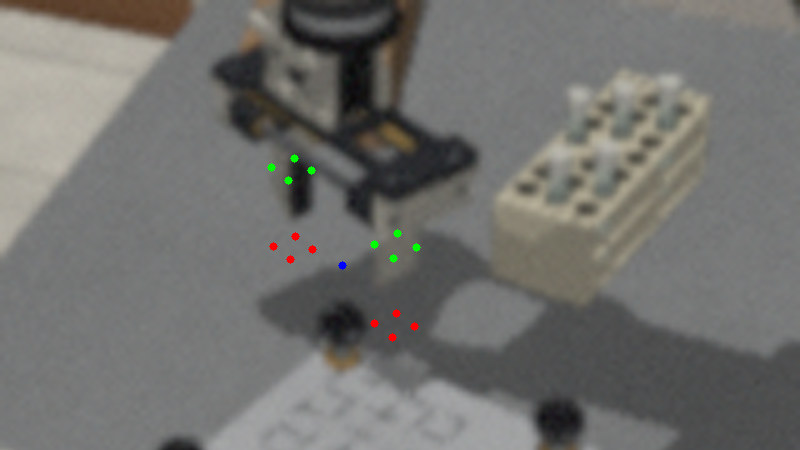

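```bash
cat > look.py <<'E'
import sys
from h import *
from cell import *
import cv2
name=sys.argv[1]; h=float(sys.argv[2]) if len(sys.argv)>2 else .046
s=status.observe(); t=np.array(s['tool_pos']);M=R.from_euler('xyz',s['tool_rot']).as_matrix()
print(s['time'],t,s['tool_rot'])
p,d=read_camera('side'); np.save(f'pics/{name}.npy',d)
im=cv2.resize(p[:,:,::-1][90:210,170:330],None,fx=5,fy=5,interpolation=cv2.INTER_CUBIC)
cv2.imwrite(f'pics/{name}.png',im)
for o in (h,h+.019,-h,-h-.019):
    for w in (-.0095,.0095):
      u,v=proj('side',t+M@[o,.017,w]); cv2.circle(im,(int((u-170+.5)*5),int((v-90+.5)*5)),3,(0,0,255),-1)
cv2.imwrite(f'pics/{name}o.png',im)
E
python3 look.py s2
```

```text
2.7 [ 0.64036001 -0.13129318  0.13378016] [-1.57124731e+00  1.51303022e-03  2.57951542e+00]
```

View pics/s2o.png

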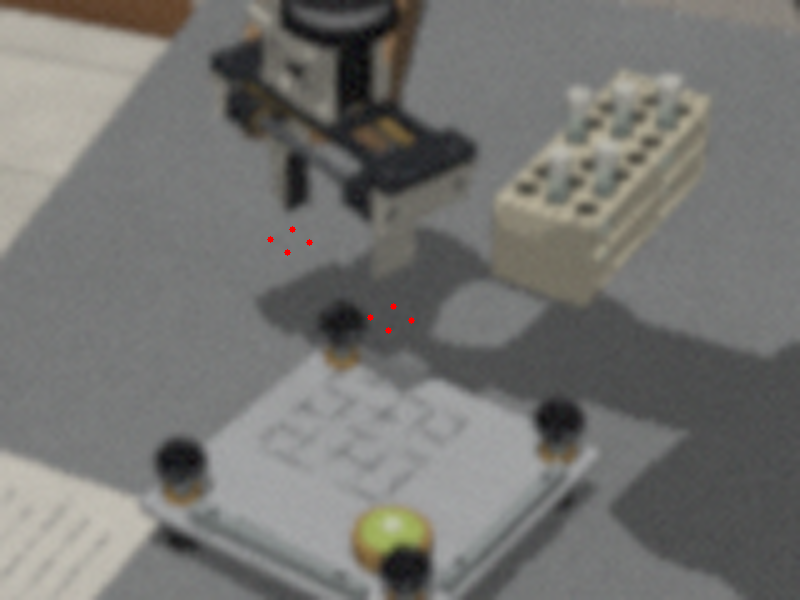

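```bash
python3 - <<'E'
from h import *
d=np.load('pics/s2.npy')
def med(U,V,r=1):
    u,v=(U+.5)/5-.5+170,(V+.5)/5-.5+90; ui,vi=int(round(u)),int(round(v))
    z=np.median(d[vi-r:vi+r+1,ui-r:ui+r+1]); return z,dep('side',u,v,z).round(4)
for q in ((392,265),(392,250),(392,230),(293,200),(295,185),(420,175),(342,320),(300,430),(240,330),(600,100),(560,300),(180,460)): print(q,med(*q))
E
```

```text
(392, 265) (np.float32(1.594531), array([ 0.5896, -0.092 ,  0.1673]))
(392, 250) (np.float32(1.588135), array([ 0.5901, -0.0931,  0.1782]))
(392, 230) (np.float32(1.5754119), array([ 0.5896, -0.0913,  0.195 ]))
(293, 200) (np.float32(1.66633), array([ 0.6812, -0.1533,  0.1564]))
(295, 185) (np.float32(1.6591082), array([ 0.68  , -0.1545,  0.168 ]))
(420, 175) (np.float32(1.5172715), array([ 0.5656, -0.0728,  0.2539]))
(342, 320) (np.float32(1.6849515), array([ 0.6369, -0.1271,  0.0858]))
(300, 430) (np.float32(1.6593428), array([ 0.6398, -0.0522,  0.0464]))
(240, 330) (np.float32(1.8076782), array([ 0.7395, -0.1904,  0.005 ]))
(600, 100) (np.float32(1.9120127), array([ 0.55  , -0.4693,  0.0761]))
(560, 300) (np.float32(1.8432115), array([ 0.5308, -0.3079,  0.0027]))
(180, 460) (np.float32(1.5774779), array([0.6845, 0.0434, 0.0838]))
```

```bash
python3 -m creep '[{"dx":0,"dy":0,"dz":0,"rx":0,"ry":0,"rz":0,"gripper":0.5},{"dx":0,"dy":0,"dz":0,"rx":0,"ry":0,"rz":0,"gripper":0.5},{"dx":0,"dy":0,"dz":0,"rx":0,"ry":0,"rz":0,"gripper":0.5},{"dx":0,"dy":0,"dz":0,"rx":0,"ry":0,"rz":0,"gripper":0.5}]' 5
python3 look.py s3 0.023
```

```text
time: 3.25
tool_pos: [0.6398, -0.1315, 0.1325]
tool_rot: [-1.571, 0.0, 2.579]
contact_force: [0.4, -0.7, 0.4]
opening: 0.0564
3.25 [ 0.63982406 -0.1315174   0.13246191] [-1.57093714e+00  2.13521882e-04  2.57897432e+00]
```

View pics/s3o.png

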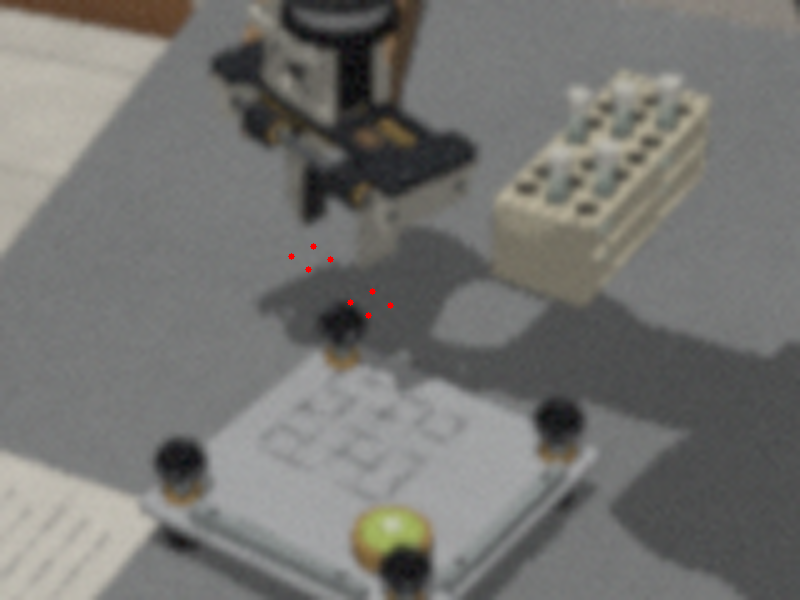

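```bash
python3 - <<'E'
from h import *
import cv2
a=cv2.imread('pics/side0.png')[220:330,270:380]; a=cv2.resize(a,None,fx=5,fy=5,interpolation=cv2.INTER_CUBIC)
t=np.array([.2289,.472,.2117]); x=np.array([.436,.9,0]);z=np.array([-.9,.436,0])
for o in (.046,.065,-.046,-.065):
    for w in (-.0095,.0095):
      u,v=proj('side',t+o*x+w*z+np.array([0,0,-.017])); cv2.circle(a,(int((u-270+.5)*5),int((v-220+.5)*5)),3,(0,0,255),-1)
cv2.imwrite('pics/s0c.png',a)
E
```

```text
(no output)
```

View pics/s0c.png

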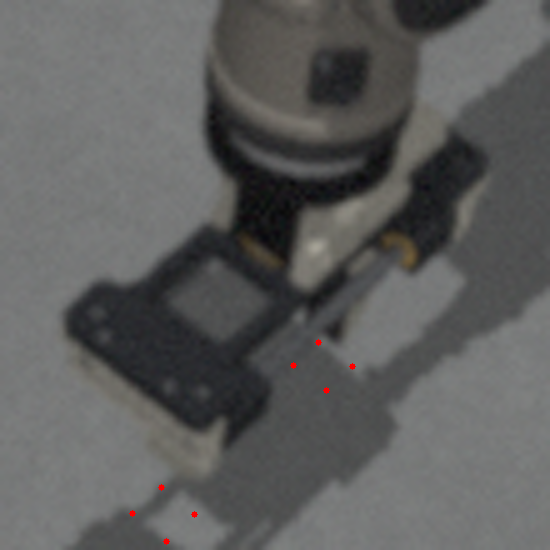

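```bash
python3 -m creep '[{"dx":0,"dy":0.02,"dz":0.001,"rx":0,"ry":0,"rz":0,"gripper":0.6},{"dx":0,"dy":0.035,"dz":0.001,"rx":0,"ry":0,"rz":0,"gripper":0.6},{"dx":0,"dy":0.045,"dz":0.001,"rx":0,"ry":0,"rz":0,"gripper":0.6},{"dx":0,"dy":0.055,"dz":0.001,"rx":0,"ry":0,"rz":0,"gripper":0.6},{"dx":0,"dy":0.055,"dz":0.001,"rx":0,"ry":0,"rz":0,"gripper":0.6}]' 3
python3 st.py;python3 look.py s4 0.028
```

```text
time: 3.92
tool_pos: [0.6389, -0.1322, 0.0765]
tool_rot: [-1.571, -0.001, 2.579]
contact_force: [0.2, 0.3, -0.5]
opening: 0.0551
time 3.925
qpos [-3.2140e-01  6.9490e-01  1.3129e+00  1.0000e-04  1.1353e+00 -2.9005e+00]
tool_pos [ 0.6389 -0.1322  0.0765]
tool_rot [-1.5706e+00 -1.4000e-03  2.5790e+00]
contact_force [ 0.1691  0.2664 -0.5161]
torque [0.1371 0.0303 0.0359]
opening 0.0551
3.925 [ 0.6388508 -0.1321644  0.0764772] [-1.57055106e+00 -1.42653554e-03  2.57899325e+00]
```

View pics/s4o.png

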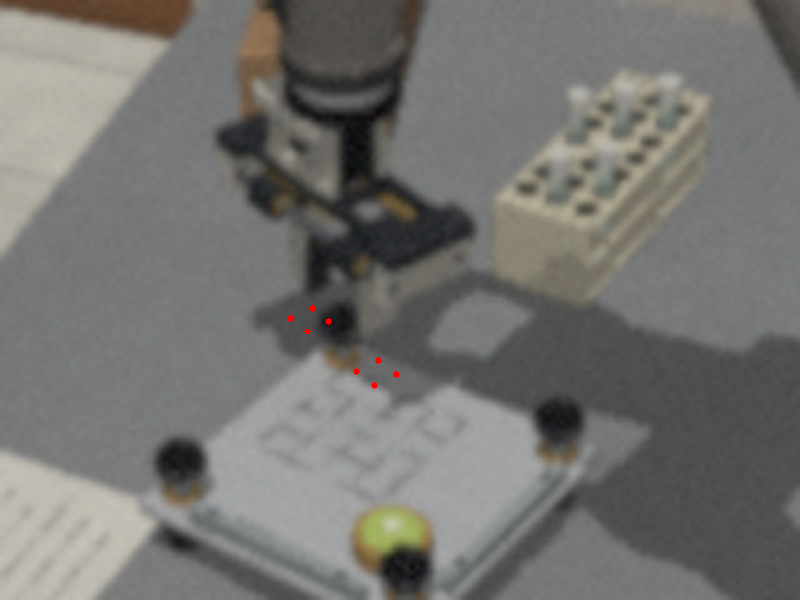

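```bash
python3 -m creep '[{"dx":0,"dy":0,"dz":0,"rx":0,"ry":0,"rz":0,"gripper":0.3},{"dx":0,"dy":0,"dz":0,"rx":0,"ry":0,"rz":0,"gripper":0.3},{"dx":0,"dy":0,"dz":0,"rx":0,"ry":0,"rz":0,"gripper":0.3},{"dx":0,"dy":0,"dz":0,"rx":0,"ry":0,"rz":0,"gripper":0.3}]' 3
python3 st.py;python3 look.py s5 0.016
```

```text
time: 4.47
tool_pos: [0.6393, -0.1323, 0.0775]
tool_rot: [-1.571, 0.0, 2.579]
contact_force: [-0.2, -0.5, 0.4]
opening: 0.028
time 4.475
qpos [-3.2150e-01  6.9370e-01  1.3123e+00  1.0000e-04  1.1354e+00 -2.9005e+00]
tool_pos [ 0.6393 -0.1323  0.0775]
tool_rot [-1.571e+00  2.000e-04  2.579e+00]
contact_force [-0.2328 -0.5377  0.4216]
torque [ 0.0917  0.0392 -0.0532]
opening 0.028
4.475 [ 0.63929005 -0.13232748  0.07745151] [-1.57097539e+00  1.91853447e-04  2.57898565e+00]
```

View pics/s5o.png

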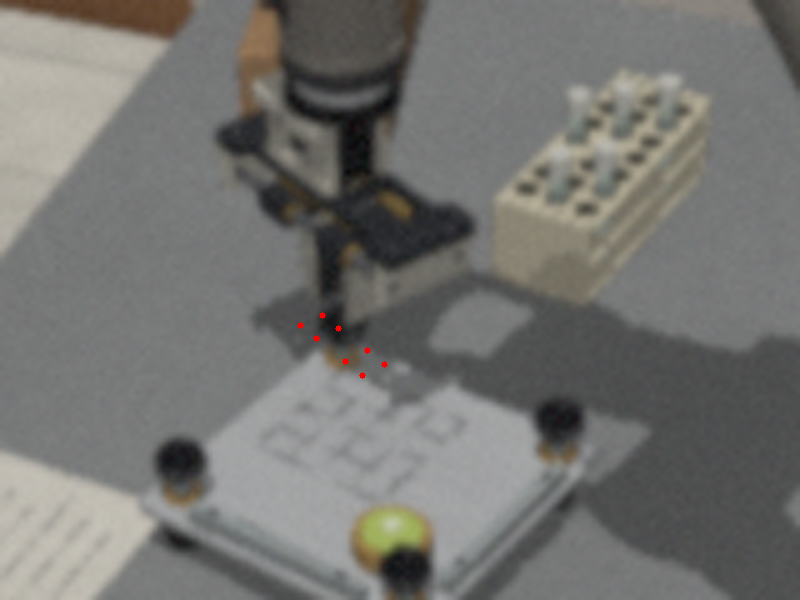

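```bash
python3 - <<'E'
from h import *
import cv2
# project tip corners with z offset hypotheses, compare visually on s2 (open, clean bg) 
t=np.array([.64036,-.13129,.13378]);M=R.from_euler('xyz',[-1.571,.0005,2.5795]).as_matrix()
im=cv2.imread('pics/s2.png')[150:350,220:480]; im=cv2.resize(im,None,fx=3,fy=3)
for off,c in ((.034,(0,0,255)),(.038,(0,255,0)),(.042,(255,0,0))):
  for o in (.046,.065,-.046,-.065):
    for w in (-.0095,.0095):
      u,v=proj('side',t+[0,0,off]+M@[o,.017,w]); cv2.circle(im,(int(((u-170+.5)*5-220)*3),int(((v-90+.5)*5-150)*3)),4,c,-1)
cv2.imwrite('pics/s2h.png',im)
E
```

```text
(no output)
```

View pics/s2h.png

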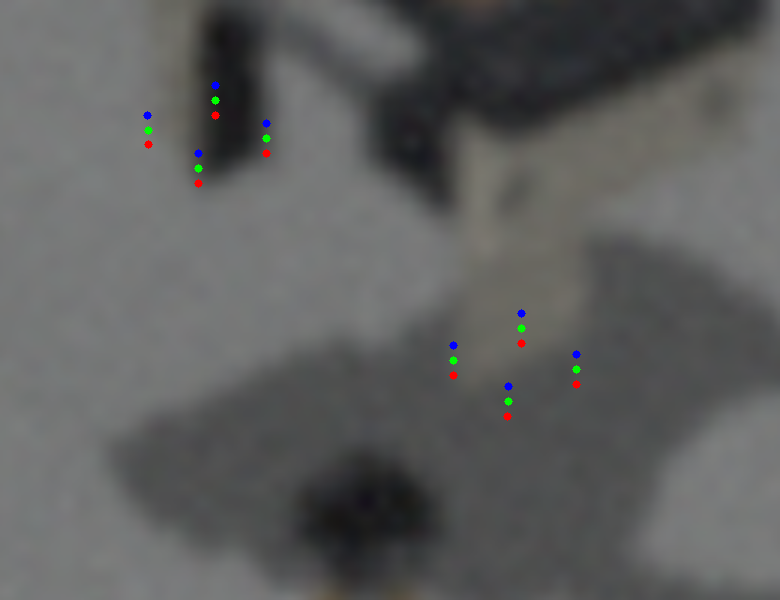

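```bash
python3 -m creep '[{"dx":0,"dy":0,"dz":0,"rx":0,"ry":0,"rz":0,"gripper":0.65},{"dx":0,"dy":0,"dz":0,"rx":0,"ry":0,"rz":0,"gripper":0.65},{"dx":0,"dy":0,"dz":0,"rx":0,"ry":0,"rz":0,"gripper":0.65},{"dx":0,"dy":0.01,"dz":0,"rx":0,"ry":0,"rz":0,"gripper":0.65},{"dx":0,"dy":0.02,"dz":0,"rx":0,"ry":0,"rz":0,"gripper":0.65},{"dx":0,"dy":0.03,"dz":0,"rx":0,"ry":0,"rz":0,"gripper":0.65},{"dx":0,"dy":0.039,"dz":0,"rx":0,"ry":0,"rz":0,"gripper":0.65},{"dx":0,"dy":0.039,"dz":0,"rx":0,"ry":0,"rz":0,"gripper":0.65}]' 3
python3 look.py s6 0.028
```

```text
time: 5.52
tool_pos: [0.6386, -0.1321, 0.0371]
tool_rot: [-1.57, -0.002, 2.579]
contact_force: [-0.0, -0.9, -0.9]
opening: 0.0598
5.525 [ 0.63862883 -0.13208535  0.03713545] [-1.57046067e+00 -1.97644468e-03  2.57891774e+00]
```

View pics/s6.png

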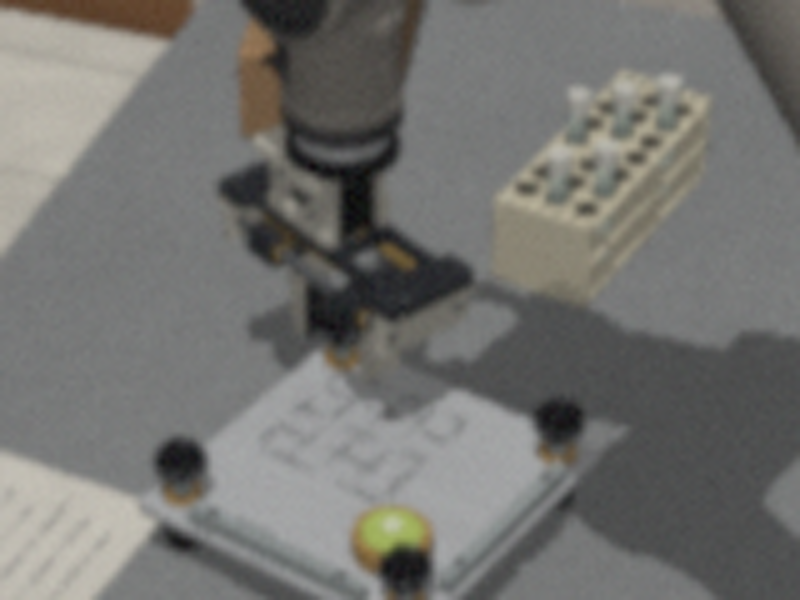

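```bash
python3 -m creep '[{"dx":0,"dy":0,"dz":0,"rx":0,"ry":0,"rz":0,"gripper":0.2},{"dx":0,"dy":0,"dz":0,"rx":0,"ry":0,"rz":0,"gripper":0.2},{"dx":0,"dy":0,"dz":0,"rx":0,"ry":0,"rz":0,"gripper":0.2},{"dx":0,"dy":0,"dz":0,"rx":0,"ry":0,"rz":0,"gripper":0.2}]' 3
python3 st.py
```

```text
time: 6.08
tool_pos: [0.6414, -0.1335, 0.0395]
tool_rot: [-1.572, 0.006, 2.579]
contact_force: [5.3, -3.6, 0.7]
opening: 0.0356
time 6.075
qpos [-3.2190e-01  7.3670e-01  1.3439e+00 -4.0000e-04  1.0553e+00 -2.9005e+00]
tool_pos [ 0.6414 -0.1335  0.0395]
tool_rot [-1.5718  0.0056  2.5788]
contact_force [ 5.3006 -3.607   0.7051]
torque [-0.4294 -0.7358  0.041 ]
opening 0.0356
```

```bash
python3 -m creep '[{"dx":-0.003,"dy":0,"dz":0,"rx":0,"ry":0,"rz":0,"gripper":0.2},{"dx":-0.003,"dy":0,"dz":0,"rx":0,"ry":0,"rz":0,"gripper":0.2},{"dx":-0.003,"dy":0,"dz":0,"rx":0,"ry":0,"rz":0,"gripper":0.2}]' 3
python3 st.py
```

```text
time: 6.45
tool_pos: [0.6423, -0.1342, 0.0387]
tool_rot: [-1.571, 0.001, 2.579]
contact_force: [2.4, -0.9, 1.3]
opening: 0.0337
time 6.45
qpos [-3.2260e-01  7.4160e-01  1.3362e+00 -1.0000e-04  1.0623e+00 -2.9016e+00]
tool_pos [ 0.6423 -0.1342  0.0387]
tool_rot [-1.5711e+00  1.4000e-03  2.5790e+00]
contact_force [ 2.4031 -0.8593  1.3095]
torque [-0.1616 -0.3155  0.0205]
opening 0.0337
```

```bash
python3 -m creep '[{"dx":-0.0015,"dy":0,"dz":0,"rx":0,"ry":0,"rz":0,"gripper":0.2},{"dx":-0.0015,"dy":0,"dz":0,"rx":0,"ry":0,"rz":0,"gripper":0.2},{"dx":-0.0015,"dy":0,"dz":0,"rx":0,"ry":0,"rz":0,"gripper":0.2}]' 8
python3 st.py; python3 st.py | grep contact
```

```text
time: 6.82
tool_pos: [0.6426, -0.1345, 0.0382]
tool_rot: [-1.571, -0.001, 2.579]
contact_force: [-1.0, -0.0, 2.0]
opening: 0.0335
time 6.825
qpos [-3.2300e-01  7.4420e-01  1.3325e+00  2.0000e-04  1.0660e+00 -2.9021e+00]
tool_pos [ 0.6426 -0.1345  0.0382]
tool_rot [-1.5707e+00 -1.1000e-03  2.5791e+00]
contact_force [-0.9708 -0.0099  1.9505]
torque [ 0.1405  0.2994 -0.0069]
opening 0.0335
contact_force [-0.9708 -0.0099  1.9505]
```

```bash
for i in 1 ; do python3 -m creep '[{"dx":0,"dy":0.001,"dz":0,"rx":0,"ry":0,"rz":0,"gripper":0.2},{"dx":0,"dy":0.001,"dz":0,"rx":0,"ry":0,"rz":0,"gripper":0.2}]' 8; python3 -m creep '[{"dx":0,"dy":0.001,"dz":0,"rx":0,"ry":0,"rz":0,"gripper":0.2},{"dx":0,"dy":0.001,"dz":0,"rx":0,"ry":0,"rz":0,"gripper":0.2}]' 8;  done; python3 st.py
```

```text
time: 7.08
tool_pos: [0.6428, -0.1347, 0.0374]
tool_rot: [-1.571, -0.001, 2.579]
contact_force: [-1.5, 0.5, 4.2]
opening: 0.0334
time: 7.32
tool_pos: [0.6431, -0.1349, 0.0367]
tool_rot: [-1.571, 0.0, 2.579]
contact_force: [-2.8, -0.7, 4.9]
opening: 0.0335
time 7.325
qpos [-3.2330e-01  7.4610e-01  1.3333e+00 -1.0000e-04  1.0619e+00 -2.9021e+00]
tool_pos [ 0.6431 -0.1349  0.0367]
tool_rot [-1.5708e+00  3.0000e-04  2.5789e+00]
contact_force [-2.85   -0.6642  4.9425]
torque [ 0.0675  0.5363 -0.0296]
opening 0.0335
```

```bash
python3 -m creep '[{"dx":0,"dy":0.001,"dz":0,"rx":0,"ry":0,"rz":0,"gripper":0.2},{"dx":0,"dy":0.001,"dz":0,"rx":0,"ry":0,"rz":0,"gripper":0.2}]' 8; python3 -m creep '[{"dx":0,"dy":0.001,"dz":0,"rx":0,"ry":0,"rz":0,"gripper":0.2},{"dx":0,"dy":0.001,"dz":0,"rx":0,"ry":0,"rz":0,"gripper":0.2}]' 8;  python3 st.py
```

```text
time: 7.58
tool_pos: [0.6433, -0.1351, 0.0362]
tool_rot: [-1.571, 0.001, 2.579]
contact_force: [-3.3, -0.0, 8.2]
opening: 0.0336
time: 7.82
tool_pos: [0.6435, -0.1352, 0.0357]
tool_rot: [-1.571, 0.002, 2.579]
contact_force: [-4.7, -0.9, 10.8]
opening: 0.0334
time 7.825
qpos [-3.2340e-01  7.4720e-01  1.3340e+00 -4.0000e-04  1.0585e+00 -2.9021e+00]
tool_pos [ 0.6435 -0.1352  0.0357]
tool_rot [-1.5709e+00  1.9000e-03  2.5789e+00]
contact_force [-4.7264 -0.8671 10.7662]
torque [-0.0165  0.7223 -0.0602]
opening 0.0334
```

```bash
for k in 1; do python3 -m creep '[{"dx":0,"dy":-0.0015,"dz":0,"rx":0,"ry":0,"rz":0,"gripper":0.2},{"dx":0,"dy":-0.0015,"dz":0,"rx":0,"ry":0,"rz":0,"gripper":0.2}]' 8; python3 -m creep '[{"dx":0,"dy":-0.0015,"dz":0,"rx":0,"ry":0,"rz":0,"gripper":0.2},{"dx":0,"dy":-0.0015,"dz":0,"rx":0,"ry":0,"rz":0,"gripper":0.2}]' 8; python3 -m creep '[{"dx":0,"dy":-0.0015,"dz":0,"rx":0,"ry":0,"rz":0,"gripper":0.2},{"dx":0,"dy":-0.0015,"dz":0,"rx":0,"ry":0,"rz":0,"gripper":0.2}]' 8; done; python3 st.py
```

```text
time: 8.07
tool_pos: [0.6433, -0.135, 0.0363]
tool_rot: [-1.571, 0.001, 2.579]
contact_force: [-2.3, -1.0, 6.1]
opening: 0.0334
time: 8.32
tool_pos: [0.643, -0.1347, 0.0371]
tool_rot: [-1.571, -0.0, 2.579]
contact_force: [-1.1, -1.4, 2.9]
opening: 0.0334
time: 8.57
tool_pos: [0.6428, -0.1344, 0.0383]
tool_rot: [-1.571, -0.001, 2.579]
contact_force: [-0.9, 1.7, -0.3]
opening: 0.0334
time 8.575
qpos [-3.2290e-01  7.4430e-01  1.3320e+00  3.0000e-04  1.0661e+00 -2.9021e+00]
tool_pos [ 0.6428 -0.1344  0.0383]
tool_rot [-1.5709e+00 -9.0000e-04  2.5791e+00]
contact_force [-0.918   1.7039 -0.324 ]
torque [ 0.0532  0.0887 -0.0362]
opening 0.0334
```

```bash
python3 -m creep '[{"dx":0,"dy":0.0001,"dz":0,"rx":0,"ry":0.12,"rz":0,"gripper":0.2},{"dx":0,"dy":0.00025,"dz":0,"rx":0,"ry":0.25,"rz":0,"gripper":0.2},{"dx":0,"dy":0.0004,"dz":0,"rx":0,"ry":0.4,"rz":0,"gripper":0.2},{"dx":0,"dy":0.0005,"dz":0,"rx":0,"ry":0.5,"rz":0,"gripper":0.2},{"dx":0,"dy":0.0005,"dz":0,"rx":0,"ry":0.5,"rz":0,"gripper":0.2}]' 10; python3 st.py
```

```text
time: 9.2
tool_pos: [0.6432, -0.135, 0.038]
tool_rot: [-1.571, 0.0, 2.08]
contact_force: [0.5, -0.8, -1.2]
opening: 0.0336
time 9.2
qpos [-3.2330e-01  7.4470e-01  1.3318e+00 -2.0000e-04  1.0647e+00 -2.4031e+00]
tool_pos [ 0.6432 -0.135   0.038 ]
tool_rot [-1.5709e+00  4.0000e-04  2.0799e+00]
contact_force [ 0.5014 -0.7634 -1.2239]
torque [-0.3457 -0.1024 -0.0687]
opening 0.0336
```

```bash
python3 -m creep '[{"dx":0,"dy":0.00015,"dz":0,"rx":0,"ry":0.15,"rz":0,"gripper":0.2},{"dx":0,"dy":0.0003,"dz":0,"rx":0,"ry":0.3,"rz":0,"gripper":0.2},{"dx":0,"dy":0.0004,"dz":0,"rx":0,"ry":0.4,"rz":0,"gripper":0.2},{"dx":0,"dy":0.0006,"dz":0,"rx":0,"ry":0.5,"rz":0,"gripper":0.2},{"dx":0,"dy":0.0006,"dz":0,"rx":0,"ry":0.5,"rz":0,"gripper":0.2}]' 10; python3 st.py|egrep 'torq|cont';python3 -m creep '[{"dx":0,"dy":0.00015,"dz":0,"rx":0,"ry":0.15,"rz":0,"gripper":0.2},{"dx":0,"dy":0.0003,"dz":0,"rx":0,"ry":0.3,"rz":0,"gripper":0.2},{"dx":0,"dy":0.0004,"dz":0,"rx":0,"ry":0.4,"rz":0,"gripper":0.2},{"dx":0,"dy":0.0005,"dz":0,"rx":0,"ry":0.5,"rz":0,"gripper":0.2},{"dx":0,"dy":0.0005,"dz":0,"rx":0,"ry":0.5,"rz":0,"gripper":0.2}]' 10; python3 st.py
```

```text
time: 9.82
tool_pos: [0.6433, -0.1355, 0.0378]
tool_rot: [-1.572, 0.001, 1.582]
contact_force: [0.3, -3.9, -0.3]
opening: 0.0336
contact_force [ 0.3058 -3.897  -0.2943]
torque [-0.8212 -0.0095  0.0134]
time: 10.45
tool_pos: [0.6431, -0.1361, 0.0375]
tool_rot: [-1.572, 0.001, 1.081]
contact_force: [-0.5, -6.5, 0.6]
opening: 0.0335
time 10.45
qpos [-0.3243  0.7454  1.3322 -0.0018  1.063  -1.4049]
tool_pos [ 0.6431 -0.1361  0.0375]
tool_rot [-1.5721e+00  1.4000e-03  1.0815e+00]
contact_force [-0.5418 -6.4662  0.5878]
torque [-1.1487  0.1433 -0.0095]
opening 0.0335
```

```bash
python3 -m creep '[{"dx":-0.001,"dy":0,"dz":-0.0005,"rx":0,"ry":0,"rz":0,"gripper":0.2},{"dx":-0.0026,"dy":0,"dz":-0.0014,"rx":0,"ry":0,"rz":0,"gripper":0.2},{"dx":-0.0026,"dy":0,"dz":-0.0014,"rx":0,"ry":0,"rz":0,"gripper":0.2}]' 10; python3 st.py
```

```text
time: 10.82
tool_pos: [0.643, -0.1368, 0.037]
tool_rot: [-1.57, -0.001, 1.08]
contact_force: [-0.2, 1.7, -0.7]
opening: 0.0335
time 10.825
qpos [-3.2670e-01  7.4670e-01  1.3309e+00  1.2000e-03  1.0646e+00 -1.4075e+00]
tool_pos [ 0.643  -0.1368  0.037 ]
tool_rot [-1.5700e+00 -1.0000e-03  1.0802e+00]
contact_force [-0.1642  1.6834 -0.7116]
torque [ 0.1523 -0.0858 -0.0329]
opening 0.0335
```

```bash
python3 -m creep '[{"dx":0.0005,"dy":0.001,"dz":0,"rx":0,"ry":0,"rz":0,"gripper":0.2},{"dx":0.0005,"dy":0.001,"dz":0,"rx":0,"ry":0,"rz":0,"gripper":0.2}]' 10; python3 -m creep '[{"dx":0,"dy":0.001,"dz":0,"rx":0,"ry":0,"rz":0,"gripper":0.2},{"dx":0,"dy":0.001,"dz":0,"rx":0,"ry":0,"rz":0,"gripper":0.2}]' 10;python3 -m creep '[{"dx":0,"dy":0.001,"dz":0,"rx":0,"ry":0,"rz":0,"gripper":0.2},{"dx":0,"dy":0.001,"dz":0,"rx":0,"ry":0,"rz":0,"gripper":0.2}]' 10;  python3 -m creep '[{"dx":0,"dy":-0.003,"dz":0,"rx":0,"ry":0,"rz":0,"gripper":0.2},{"dx":0,"dy":-0.003,"dz":0,"rx":0,"ry":0,"rz":0,"gripper":0.2}]' 10
```

```text
time: 11.08
tool_pos: [0.6433, -0.137, 0.0366]
tool_rot: [-1.571, -0.0, 1.08]
contact_force: [-1.2, 1.4, 3.6]
opening: 0.0335
time: 11.32
tool_pos: [0.6435, -0.1371, 0.0362]
tool_rot: [-1.571, -0.0, 1.079]
contact_force: [-2.1, 2.0, 7.4]
opening: 0.0337
time: 11.58
tool_pos: [0.6437, -0.1373, 0.0358]
tool_rot: [-1.572, -0.0, 1.079]
contact_force: [-3.7, 2.3, 11.0]
opening: 0.0333
time: 11.82
tool_pos: [0.6432, -0.1369, 0.0369]
tool_rot: [-1.57, -0.0, 1.079]
contact_force: [-0.4, 2.1, 0.2]
opening: 0.0337
```

```bash
python3 -m creep '[{"dx":0.0005,"dy":0.0001,"dz":0,"rx":0,"ry":0.15,"rz":0,"gripper":0.2},{"dx":0.0007,"dy":0.0002,"dz":0,"rx":0,"ry":0.3,"rz":0,"gripper":0.2},{"dx":0.0007,"dy":0.0003,"dz":0,"rx":0,"ry":0.45,"rz":0,"gripper":0.2},{"dx":0.0007,"dy":0.0003,"dz":0,"rx":0,"ry":0.6,"rz":0,"gripper":0.2},{"dx":0.0007,"dy":0.0003,"dz":0,"rx":0,"ry":0.75,"rz":0,"gripper":0.2},{"dx":0.0007,"dy":0.0003,"dz":0,"rx":0,"ry":0.75,"rz":0,"gripper":0.2},{"dx":0.0007,"dy":0.0003,"dz":0,"rx":0,"ry":0.75,"rz":0,"gripper":0.2}]' 10; python3 st.py
```

```text
time: 12.7
tool_pos: [0.6424, -0.1373, 0.0365]
tool_rot: [-1.57, 0.003, 0.33]
contact_force: [-5.4, -2.1, 2.9]
opening: 0.0334
time 12.7
qpos [-0.3265  0.7477  1.3307 -0.0015  1.0657 -0.656 ]
tool_pos [ 0.6424 -0.1373  0.0365]
tool_rot [-1.5703  0.0028  0.3302]
contact_force [-5.4073 -2.0695  2.9   ]
torque [-0.3595  0.9265 -0.0192]
opening 0.0334
```

```bash
python3 -m creep '[{"dx":-0.001,"dy":0,"dz":0,"rx":0,"ry":0,"rz":0,"gripper":0.2},{"dx":-0.0022,"dy":0,"dz":0,"rx":0,"ry":0,"rz":0,"gripper":0.2},{"dx":-0.0022,"dy":0,"dz":0,"rx":0,"ry":0,"rz":0,"gripper":0.2}]' 10; python3 st.py
```

```text
time: 13.08
tool_pos: [0.6419, -0.1373, 0.0368]
tool_rot: [-1.571, -0.001, 0.329]
contact_force: [1.3, -0.6, -0.1]
opening: 0.0335
time 13.075
qpos [-3.2750e-01  7.4460e-01  1.3360e+00  3.0000e-04  1.0601e+00 -6.5700e-01]
tool_pos [ 0.6419 -0.1373  0.0368]
tool_rot [-1.5712e+00 -9.0000e-04  3.2930e-01]
contact_force [ 1.3119 -0.5598 -0.0774]
torque [-0.2397  0.0214 -0.0222]
opening 0.0335
```

```bash
python3 -m creep '[{"dx":0.0003,"dy":0.001,"dz":0,"rx":0,"ry":0,"rz":0,"gripper":0.2},{"dx":0.0003,"dy":0.001,"dz":0,"rx":0,"ry":0,"rz":0,"gripper":0.2}]' 10; python3 -m creep '[{"dx":0,"dy":0.001,"dz":0,"rx":0,"ry":0,"rz":0,"gripper":0.2},{"dx":0,"dy":0.001,"dz":0,"rx":0,"ry":0,"rz":0,"gripper":0.2}]' 10;python3 -m creep '[{"dx":0,"dy":-0.003,"dz":0,"rx":0,"ry":0,"rz":0,"gripper":0.2},{"dx":0,"dy":-0.003,"dz":0,"rx":0,"ry":0,"rz":0,"gripper":0.2}]' 10;python3 -m creep '[{"dx":0,"dy":-0.001,"dz":0,"rx":0,"ry":0,"rz":0,"gripper":0.2},{"dx":0,"dy":-0.001,"dz":0,"rx":0,"ry":0,"rz":0,"gripper":0.2}]' 10;python3 -m creep '[{"dx":0,"dy":-0.001,"dz":0,"rx":0,"ry":0,"rz":0,"gripper":0.2},{"dx":0,"dy":-0.001,"dz":0,"rx":0,"ry":0,"rz":0,"gripper":0.2}]' 10
```

```text
time: 13.32
tool_pos: [0.6422, -0.1374, 0.0364]
tool_rot: [-1.571, -0.001, 0.329]
contact_force: [-1.5, -0.8, 4.5]
opening: 0.0332
time: 13.58
tool_pos: [0.6423, -0.1376, 0.036]
tool_rot: [-1.572, -0.001, 0.329]
contact_force: [-2.0, -1.2, 7.5]
opening: 0.0335
time: 13.82
tool_pos: [0.6418, -0.1371, 0.0374]
tool_rot: [-1.571, 0.0, 0.329]
contact_force: [1.5, -1.4, -2.7]
opening: 0.0331
time: 14.08
tool_pos: [0.6416, -0.1369, 0.0382]
tool_rot: [-1.57, 0.001, 0.329]
contact_force: [1.4, 1.0, -3.8]
opening: 0.0334
time: 14.32
tool_pos: [0.6414, -0.1368, 0.0392]
tool_rot: [-1.57, 0.001, 0.329]
contact_force: [1.6, 0.8, -7.9]
opening: 0.0334
```

```bash
python3 -m creep '[{"dx":0,"dy":0.0015,"dz":0,"rx":0,"ry":0,"rz":0,"gripper":0.2},{"dx":0,"dy":0.003,"dz":0,"rx":0,"ry":0,"rz":0,"gripper":0.2},{"dx":0,"dy":0.003,"dz":0,"rx":0,"ry":0,"rz":0,"gripper":0.2}]' 10;  python3 -m creep '[{"dx":0,"dy":0.0,"dz":0,"rx":0,"ry":0.15,"rz":0,"gripper":0.2},{"dx":0,"dy":0.0001,"dz":0,"rx":0,"ry":0.3,"rz":0,"gripper":0.2},{"dx":-0.0005,"dy":0.0001,"dz":0,"rx":0,"ry":0.45,"rz":0,"gripper":0.2},{"dx":-0.0005,"dy":0.0002,"dz":0,"rx":0,"ry":0.6,"rz":0,"gripper":0.2},{"dx":-0.0005,"dy":0.0002,"dz":0,"rx":0,"ry":0.75,"rz":0,"gripper":0.2},{"dx":-0.0005,"dy":0.0002,"dz":0,"rx":0,"ry":0.75,"rz":0,"gripper":0.2},{"dx":-0.0005,"dy":0.0002,"dz":0,"rx":0,"ry":0.75,"rz":0,"gripper":0.2}]' 10; python3 st.py
```

```text
time: 14.7
tool_pos: [0.6419, -0.1373, 0.0373]
tool_rot: [-1.571, -0.0, 0.329]
contact_force: [0.9, 0.7, -2.4]
opening: 0.0332
time: 15.58
tool_pos: [0.6408, -0.1372, 0.0367]
tool_rot: [-1.571, 0.001, -0.418]
contact_force: [-2.8, 1.8, -2.9]
opening: 0.0334
time 15.575
qpos [-3.2790e-01  7.4410e-01  1.3375e+00  1.0000e-04  1.0613e+00  9.0300e-02]
tool_pos [ 0.6408 -0.1372  0.0367]
tool_rot [-1.5708e+00  1.3000e-03 -4.1820e-01]
contact_force [-2.8301  1.7866 -2.9079]
torque [0.2359 0.6818 0.0296]
opening 0.0334
```

```bash
python3 -m creep '[{"dx":-0.0012,"dy":0.0008,"dz":0,"rx":0,"ry":0,"rz":0,"gripper":0.2},{"dx":-0.0012,"dy":0.0008,"dz":0,"rx":0,"ry":0,"rz":0,"gripper":0.2},{"dx":-0.0012,"dy":0.0008,"dz":0,"rx":0,"ry":0,"rz":0,"gripper":0.2}]' 10; python3 st.py
```

```text
time: 15.95
tool_pos: [0.6407, -0.1372, 0.0364]
tool_rot: [-1.571, -0.001, -0.421]
contact_force: [-1.6, 0.4, 0.7]
opening: 0.0337
time 15.95
qpos [-3.2780e-01  7.4290e-01  1.3409e+00 -1.0000e-04  1.0565e+00  9.2900e-02]
tool_pos [ 0.6407 -0.1372  0.0364]
tool_rot [-1.5707e+00 -1.3000e-03 -4.2060e-01]
contact_force [-1.644   0.449   0.6931]
torque [-0.0241  0.4288  0.0358]
opening 0.0337
```

```bash
python3 -m creep '[{"dx":-0.0003,"dy":0.0,"dz":0,"rx":0,"ry":0.1,"rz":0,"gripper":0.2},{"dx":-0.0008,"dy":0.0,"dz":0,"rx":0,"ry":0.2,"rz":0,"gripper":0.2},{"dx":-0.0008,"dy":0.0,"dz":0,"rx":0,"ry":0.2,"rz":0,"gripper":0.2},{"dx":-0.0008,"dy":0.0,"dz":0,"rx":0,"ry":0.2,"rz":0,"gripper":0.2}]' 10; python3 -m creep '[{"dx":0,"dy":0.0,"dz":0,"rx":0,"ry":0,"rz":0,"gripper":0.65},{"dx":0,"dy":0.0,"dz":0,"rx":0,"ry":0,"rz":0,"gripper":0.65},{"dx":0,"dy":0.0,"dz":0,"rx":0,"ry":0,"rz":0,"gripper":0.65},{"dx":0,"dy":0.0,"dz":0,"rx":0,"ry":0,"rz":0,"gripper":0.65}]' 10;python3 st.py
```

```text
time: 16.45
tool_pos: [0.6402, -0.1369, 0.0364]
tool_rot: [-1.57, -0.002, -0.619]
contact_force: [1.1, -0.5, 2.4]
opening: 0.0333
time: 16.95
tool_pos: [0.6395, -0.1365, 0.0358]
tool_rot: [-1.571, 0.0, -0.621]
contact_force: [0.4, -0.8, -0.1]
opening: 0.0591
time 16.95
qpos [-3.2750e-01  7.4230e-01  1.3443e+00  1.0000e-04  1.0553e+00  2.9330e-01]
tool_pos [ 0.6395 -0.1365  0.0358]
tool_rot [-1.5707e+00  2.0000e-04 -6.2090e-01]
contact_force [ 0.4342 -0.7804 -0.0556]
torque [-0.0889  0.1441 -0.0607]
opening 0.0591
```

```bash
python3 -m creep '[{"dx":0,"dy":-0.02,"dz":0,"rx":0,"ry":0,"rz":0,"gripper":0.65},{"dx":0,"dy":-0.045,"dz":0,"rx":0,"ry":0,"rz":0,"gripper":0.65},{"dx":0,"dy":-0.07,"dz":0,"rx":0,"ry":0,"rz":0,"gripper":0.65},{"dx":-0.025,"dy":-0.07,"dz":0.012,"rx":0,"ry":0,"rz":0,"gripper":0},{"dx":-0.0487,"dy":-0.07,"dz":0.0242,"rx":0,"ry":0,"rz":0,"gripper":0},{"dx":-0.0487,"dy":-0.07,"dz":0.0242,"rx":0,"ry":0,"rz":0,"gripper":0},{"dx":-0.0487,"dy":-0.07,"dz":0.0242,"rx":0,"ry":0,"rz":0,"gripper":0},{"dx":-0.0487,"dy":-0.07,"dz":0.0242,"rx":0,"ry":0,"rz":0,"gripper":0},{"dx":-0.0487,"dy":-0.07,"dz":0.0242,"rx":0,"ry":0,"rz":0,"gripper":0}]' 10
python3 st.py; python3 look.py s7 0; python3 - <<'E'
from cell import *
import cv2
p,d=read_camera('top'); cv2.imwrite('pics/t7.png',cv2.resize(p[130:230,215:315,::-1],None,fx=6,fy=6,interpolation=cv2.INTER_CUBIC))
E
```

```text
time: 18.08
tool_pos: [0.6142, -0.0892, 0.1057]
tool_rot: [-1.571, 0.0, -0.622]
contact_force: [-1.1, 0.0, 0.8]
opening: 0.0045
time 18.075
qpos [-0.2677  0.6095  1.389   0.      1.1431  0.3541]
tool_pos [ 0.6142 -0.0892  0.1057]
tool_rot [-1.5708  0.     -0.6218]
contact_force [-1.0801  0.036   0.7671]
torque [-0.0612  0.1052 -0.0192]
opening 0.0045
18.075 [ 0.61416872 -0.08922518  0.10570855] [-1.57077503e+00  6.27829746e-06 -6.21786911e-01]
```

View pics/s7.png

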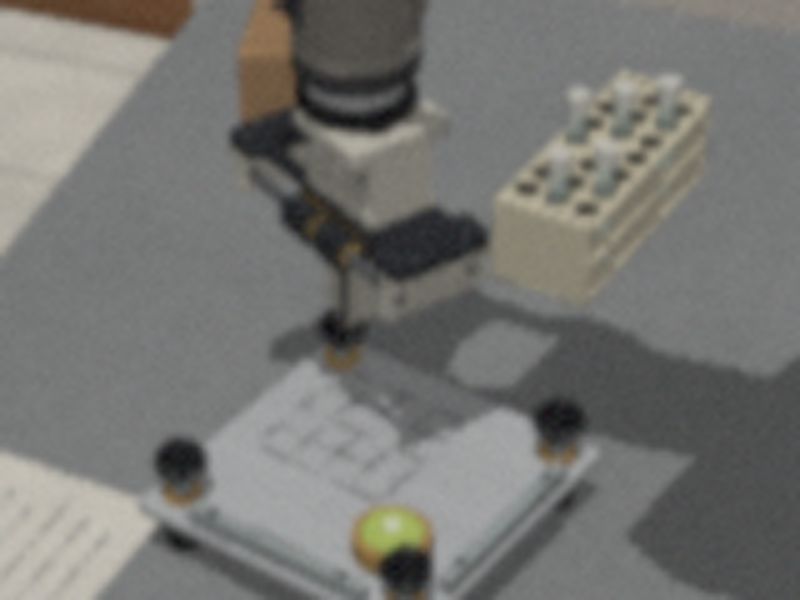

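View pics/t7.png

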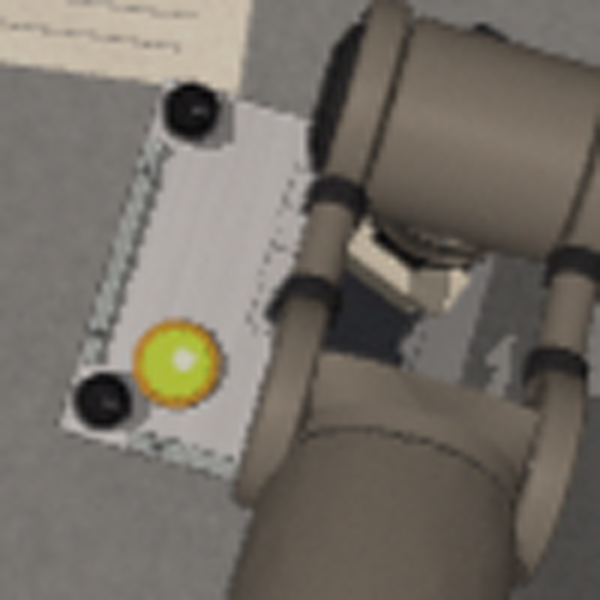

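```bash
python3 -m creep '[{"dx":0,"dy":0.02,"dz":0,"rx":0,"ry":0,"rz":0,"gripper":0},{"dx":0,"dy":0.04,"dz":0,"rx":0,"ry":0,"rz":0,"gripper":0},{"dx":0,"dy":0.06,"dz":0,"rx":0,"ry":0,"rz":0,"gripper":0},{"dx":0,"dy":0.068,"dz":0,"rx":0,"ry":0,"rz":0,"gripper":0},{"dx":0,"dy":0.072,"dz":0,"rx":0,"ry":0,"rz":0,"gripper":0},{"dx":0,"dy":0.072,"dz":0,"rx":0,"ry":0,"rz":0,"gripper":0}]' 10;  for i in 1; do python3 -m creep '[{"dx":0,"dy":0.002,"dz":0,"rx":0,"ry":0,"rz":0,"gripper":0},{"dx":0,"dy":0.002,"dz":0,"rx":0,"ry":0,"rz":0,"gripper":0}]' 10;python3 -m creep '[{"dx":0,"dy":0.002,"dz":0,"rx":0,"ry":0,"rz":0,"gripper":0},{"dx":0,"dy":0.002,"dz":0,"rx":0,"ry":0,"rz":0,"gripper":0}]' 10; done
```

```text
time: 18.92
tool_pos: [0.6143, -0.0886, 0.0343]
tool_rot: [-1.57, -0.001, -0.621]
contact_force: [-0.1, 0.5, 0.7]
opening: 0.0007
time: 19.18
tool_pos: [0.6142, -0.0886, 0.0322]
tool_rot: [-1.571, -0.001, -0.621]
contact_force: [-0.4, -0.8, 0.0]
opening: 0.0007
time: 19.42
tool_pos: [0.6144, -0.0886, 0.0306]
tool_rot: [-1.57, -0.001, -0.621]
contact_force: [-1.2, 0.1, 4.3]
opening: 0.0006
```

```bash
python3 -m creep '[{"dx":0,"dy":0.001,"dz":0,"rx":0,"ry":0,"rz":0,"gripper":0},{"dx":0,"dy":0.001,"dz":0,"rx":0,"ry":0,"rz":0,"gripper":0}]' 10; python3 st.py | egrep 'cont|torq'
```

```text
time: 19.68
tool_pos: [0.6145, -0.0887, 0.0303]
tool_rot: [-1.57, -0.002, -0.621]
contact_force: [-2.7, -0.2, 8.7]
opening: 0.0004
contact_force [-2.7463 -0.1837  8.7022]
torque [-0.0205  0.6124  0.0223]
```

```bash
python3 -m creep '[{"dx":0,"dy":0.0003,"dz":0,"rx":0,"ry":0,"rz":0,"gripper":0},{"dx":0,"dy":0.0003,"dz":0,"rx":0,"ry":0,"rz":0,"gripper":0},{"dx":0,"dy":0.0003,"dz":0,"rx":0,"ry":0,"rz":0,"gripper":0}]' 10; python3 -m creep '[{"dx":0,"dy":0,"dz":0,"rx":0,"ry":0,"rz":0,"gripper":0},{"dx":0,"dy":0,"dz":0,"rx":0,"ry":0,"rz":0,"gripper":0},{"dx":0,"dy":0,"dz":0,"rx":0,"ry":0,"rz":0,"gripper":0}]' 10; python3 look.py s8 0
```

```text
time: 20.05
tool_pos: [0.6145, -0.0887, 0.0303]
tool_rot: [-1.57, -0.002, -0.621]
contact_force: [-2.7, 0.5, 9.7]
opening: 0.0005
time: 20.42
tool_pos: [0.6145, -0.0887, 0.0302]
tool_rot: [-1.57, -0.002, -0.621]
contact_force: [-2.4, 0.3, 10.6]
opening: 0.0008
20.425 [ 0.61445755 -0.08871908  0.03023704] [-1.57027266 -0.00164224 -0.62087532]
```

View pics/s8.png

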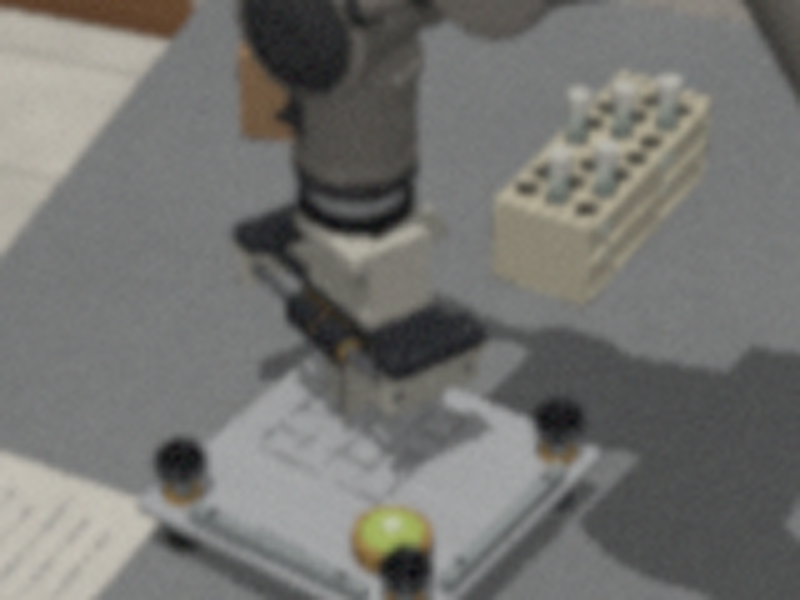

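```bash
python3 - <<'E'
from h import *
import cv2
for p in ((.6145,-.0887,.046),(.6145,-.0887,.0523),(.6407,-.137,.086)):
    u,v=proj('side',p); print((u-170+.5)*5,(v-90+.5)*5)
d=np.load('pics/s8.npy')
for U,V in ((350,370),(350,390),(350,400),(350,408),(352,420),(365,400),(400,395),(430,350),(350,440)):
    u,v=(U+.5)/5-.5+170,(V+.5)/5-.5+90; ui,vi=int(round(u)),int(round(v))
    print(U,V,dep('side',u,v,np.median(d[vi-1:vi+2,ui-1:ui+2])).round(4))
im=cv2.imread('pics/s8.png')[280:480,240:500]; cv2.imwrite('pics/s8c.png',cv2.resize(im,None,fx=3,fy=3))
E
```

```text
354.52946675011435 406.6230079181646
354.51710372544494 399.38333093566456
342.32011085663316 310.79257236811145
350 370 [ 0.612  -0.0739  0.0888]
350 390 [ 0.6121 -0.0743  0.0715]
350 400 [ 0.6124 -0.0751  0.0623]
350 408 [ 0.6126 -0.0755  0.055 ]
352 420 [ 0.6097 -0.0715  0.0485]
365 400 [ 0.6027 -0.0777  0.063 ]
400 395 [ 0.5584 -0.0187  0.1242]
430 350 [ 0.5435 -0.0322  0.1541]
350 440 [ 0.6035 -0.0502  0.0496]
```

View pics/s8c.png

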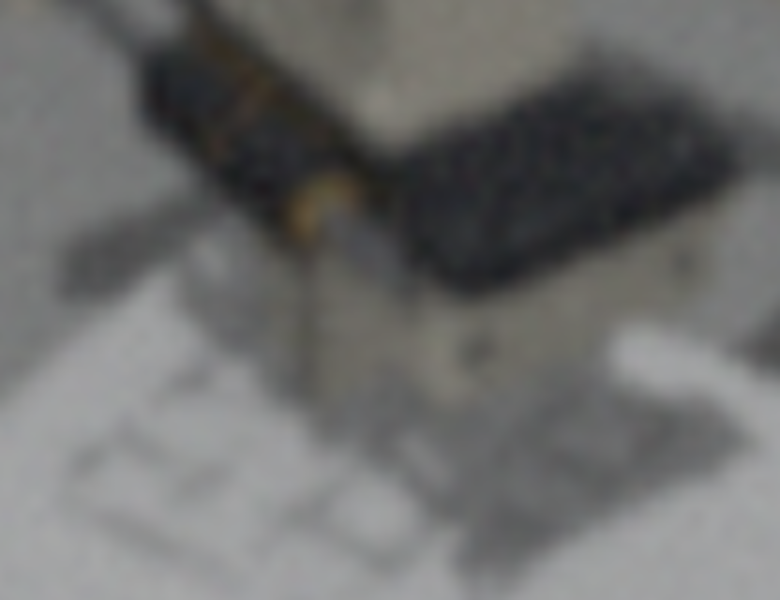

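```bash
python3 -m creep '[{"dx":0,"dy":-0.003,"dz":0,"rx":0,"ry":0,"rz":0,"gripper":0},{"dx":0,"dy":-0.02,"dz":0,"rx":0,"ry":0,"rz":0,"gripper":0},{"dx":0,"dy":-0.06,"dz":0,"rx":0,"ry":0,"rz":0,"gripper":0},{"dx":0,"dy":-0.11,"dz":0,"rx":0,"ry":0,"rz":0,"gripper":0},{"dx":0,"dy":-0.15,"dz":0,"rx":0,"ry":0,"rz":0,"gripper":0},{"dx":0,"dy":-0.15,"dz":0,"rx":0,"ry":0,"rz":0,"gripper":0},{"dx":0,"dy":-0.15,"dz":0,"rx":0,"ry":0,"rz":0,"gripper":0},{"dx":0,"dy":-0.15,"dz":0,"rx":0,"ry":0,"rz":0,"gripper":0}]' 10; python3 look.py s9 0
```

```text
time: 21.48
tool_pos: [0.6133, -0.0884, 0.1773]
tool_rot: [-1.572, 0.003, -0.621]
contact_force: [-0.4, -0.8, -1.2]
opening: 0.0003
21.475 [ 0.61325236 -0.08835233  0.17727056] [-1.57167685  0.00253298 -0.62095356]
```

View pics/s9.png

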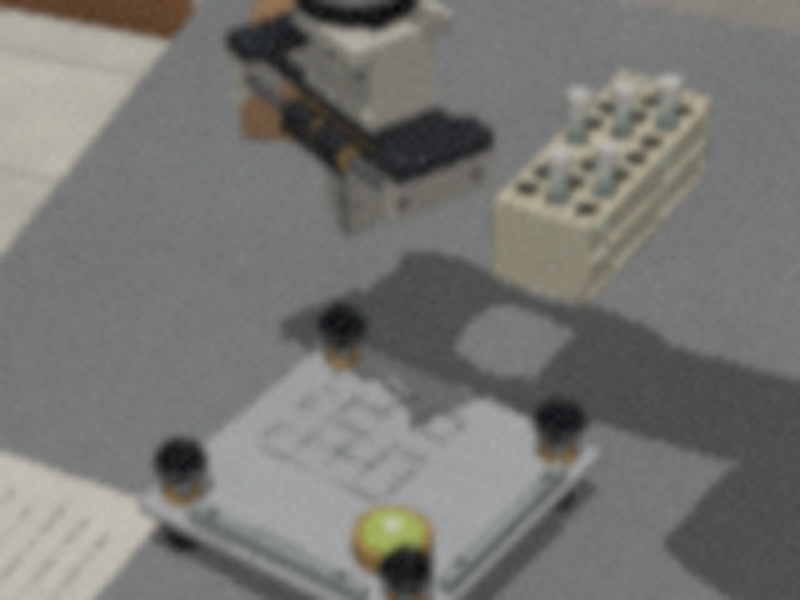

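The side view shows the gripper clear above the table. Knobs a (342,330), b (181,465), d (560,425) and c (405,572) sit at their original pixels, and the rack is untouched.

```bash
python3 - <<'E'
from cell import *
print(robot.hand_in())
E
```

```text
the job is handed in; nothing more can be done
None
```

I turned knob a clockwise about 3.2 rad in one grip, with the hand following it down. I then released it, pressed the plate beside it with closed fingers, let go and handed the job in at about 21.5 s.

- **Screw:** the first push felt a gap of about 1.5 mm. The knob sank 1.4 mm over the first 1.5 rad, as the thread pitch predicts. It sank only about 0.5 mm over the next 1.5 rad. I take that as the foot bearing at about 1.5 to 1.8 rad and put the screw at about 1.4 to 1.7 rad past first touch. I could not measure the feet's loads directly; that share is worked out from knob height and push.
- **Press check:** I pressed on the plate about 55 mm from knob a and held 9 to 10.6 N for about 0.8 s. The corner gave only about 0.1 to 0.3 mm and did not rock.
- **Last picture:** the knobs and the rack were at their starting pixels and the gripper was clear of the table. The cup, reagent bottle and spatula were not in that picture; the arm stayed away from them after the first crossing at 0.2 m.

**Disagreements:**
- **Tool height:** the fingertips sat about 32 to 38 mm higher than the reported tool height and `tcp_to_tips` imply. My first grip closed above the knob on nothing, and I corrected the height from the depth image and by feel.
- **Sideways force:** the grip was a few millimetres off the knob's axis, so the sideways force reached about 6.5 N at times. I shifted the hand to relieve it.

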